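# Last clamp into the pail, pail onto the scale

### The arm

A 6-joint arm with a two-finger parallel gripper is mounted at the origin on the work surface. World frame = base frame: x ahead of the robot, y to its left, z up, the work surface at z = 0. Lengths are in mm, angles in rad, forces in N, time in s.
With the tool pointing down it reaches from about 275 to 1000 mm from the base axis. Payload 8.4 kg.
Tool frame: the origin (TCP) lies at the very end of the fingers, on their centre line; the grasp point (between the pads) lies 19 mm behind it; z points along the fingers, y is the direction in which the jaws open and shut (so a half turn about z gives the same grasp; the last joint's range is limited). The gripper opens to 85 mm and grips with 20 to 120 N. Pads are 22 mm wide; open, the fingers measure 114 mm over their backs; the gripper's body (76 mm by 85 mm) begins 54 mm behind the grasp point. The pads swing forward as they close: fully open they stand 13 mm farther back than shut.
Start: joints at [-1.187, 0.353, 1.633, -0, 1.155, -0.002], TCP at [235.187, -579.064, 231.281] pointing down, gripper open.
Joint ranges: [-2.63, 2.63], [-0.92, 2.1], [0.06, 2.66], [-1.3, 4.44], [0, 2.69], [-3.02, 3.02]. Speed limits (rad/s): [2.22, 2.22, 2.79, 3.14, 3.14, 3.14].

### API

Orientations are given as a rotation vector (axis times angle).
In Python, from workcell import monitor, read_camera, r gives the robot as it stands.
- The arm moves only by the shell command python3 -m handwheel 'ROWS' [FORCE]. ROWS is JSON, a list of rows, each a list of 3 entries, a list of its own where there are three numbers: the turn, a rotation vector about the tool's x, y, z in degrees, then the shift along the tool's x, y, z in cm, then the opening, from -1 (shut) to 1 (fully open). In form: [[[rx, ry, rz], [tx, ty, tz], grip], ...]. A call has 1 to 20 rows; each row is the pose to reach, as a shift and turn from the pose commanded when the call began, along the tool's axes at that moment; what a row does not reach only later rows make up. A row lasts 1/12 s, in which the tool goes at most 41.7 mm and 7.16 degrees, less where a joint would pass 70% of its speed; a pose out of reach is approached as far as the arm can. A call with a gripper value outside its range is refused whole. The fingers move at their own pace and stop on an object; FORCE is the grip in N (left out, the last holds). Time passes only in rows, so rows that repeat a pose let the fingers close. It gives the time, the measured TCP pose, the force and the opening at its end, in the units of the state.
- monitor.observe(): the state, without advancing time (a new reading comes with each control period).
- read_camera(name): name is "side" or "top"; returns a dict with "pixels" (480x640x3 uint8, red, green, blue), "fx", "fy", "cx", "cy" (pixels), "k1" (the pictures are not rectified: a ray, as slopes to the right and down, at radius r is drawn at 1 + k1 r^2 times it, then the intrinsics apply), "eye" and "attitude" of the camera in the world. Camera axes: x right, y down, z forward; pixel columns grow to the right and rows downward; lengths in mm; the calibration is good to about 2 mm. A picture is of the moment at which its call begins. There is no depth.
- r.job_done(): hands the job in, once; it reports no verdict.
The state is a dict: "t": time; "joint_pos": joint angles; "qvel": joint speeds; "effort": joint torques, N m; "tool_pos": TCP position; "ee_rot": TCP orientation; "contact_force": force on the tool from outside, world axes, zero at the start; "moment": the same for the moment, N m; "gripper_width": finger opening in mm.
Only numpy, scipy, OpenCV 4.12 (cv2) and the standard library are available. Lean on these libraries where they do the work, as an engineer would, in place of code of your own. Each camera call takes 0.05 s, during which the arm holds its last target. There are 200 camera calls.

### The job

Put the smallest of the three loose steel clamps into the pail while the pail still stands on the bench. Then lift the pail upright by its handle, set it down in the middle of the scale's pan under the shelf, with the clamp still inside, and let go only once it stands on the pan. Leave everything else on the bench where it is.

Things in the scene. Friction and masses are not known exactly. Their poses are not given: they have to be found in the camera images.
- clamp: The smallest clamp: a steel V-band ring lying flat, outer diameter 54 mm, inner diameter 38 mm (wall 8 mm thick all round), 20 mm high. A small T-bolt with lugs sticks out to 36 mm from the ring's axis on its own +x side, with the bolt running 34 mm along y. Origin at the centre of the underside, z up. 0.1 kg.
- clamp_center (a point): Centre of the smallest clamp's hole, 10 mm above its underside.
- pail: Open round galvanised steel pail: 105 mm high, outer diameter 144 mm at the bottom and 180 mm at the rim, wall 4 mm, floor 5 mm. Origin at the centre of the underside, z up; the handle spans it along the pail's own y axis. About 0.45 kg.
- pail_handle: The pail's stiff bail, fixed upright over the middle of the mouth (it does not fold). Its frame is the same as the pail's. Round black grip 18 mm in diameter and 80 mm long along y, its centre line 165 mm above the pail's underside; from its ends steel wires 7 mm thick slope down to the rim at y = +-92 mm.
- pail_grip (a point): Middle of the handle's black grip, on its centre line.
- station: Fixed weighing place: a low bench scale (housing 220 x 240 mm in x, y) beneath a plywood shelf on two 25 mm posts at x = 100 mm, y = +-165 mm. Origin on the bench under the middle of the scale; z up, +x points from its open front to its rear. A tool coming straight down meets the shelf, so the pail is carried in by a tool leaning back towards the open front.
- pan (a point): Middle of the scale's flat steel pan (210 x 210 mm), on its upper surface, 35 mm above the bench. Axes as the station's.
- shelf_edge (a point): Middle of the lower front edge of the plywood shelf above the scale, at station x = -30 mm, 400 mm above the bench. The shelf is 15 mm thick, 370 mm wide (y), and runs back from here 145 mm; small bins stand on it up to 462 mm above the bench.
- clamp_large: A wider clamp of the same kind, not needed: outer diameter 82 mm, inner 66 mm, 20 mm high, T-bolt reaching 50 mm from the axis on its +x side. Origin at the centre of the underside.
- clamp_tall: A taller clamp of the same kind, not needed: outer diameter 70 mm, inner 54 mm, 44 mm high, T-bolt reaching 44 mm from the axis on its +x side. Origin at the centre of the underside.
- wrench: A steel wrench lying flat, 170 mm long along its x, not needed.
- jar: A closed jar 48 mm in diameter and 60 mm high, not needed. Origin at the centre of the underside.
- carton: A closed cardboard carton 55 x 80 x 45 mm, not needed. Origin at the centre of the underside.
Mind the look-alikes: they are no part of the job. Of the things shaped like the pail, the steel one is meant.

How it is judged (in metres and radians):
On the way, in this order (a step that is already met when the one before it is completed fails the run):
1. the smallest clamp lies in the pail, let go of, while the pail stands on the bench (z of clamp_center in the frame of pail between 0 and 0.095 m and horizontal distance between clamp_center and pail below 0.08 m and height (world z) of pail below 0.008 m and contact force between the fingers and clamp below 0.2 N), for 0.2 s.
2. the pail hangs clear of the bench by its handle, with the clamp in it (z of clamp_center in the frame of pail between 0 and 0.095 m and horizontal distance between clamp_center and pail below 0.08 m and height (world z) of pail above 0.04 m and contact force between the fingers and pail_handle above 0.5 N), for 0.1 s.
3. the pail stands on the middle of the pan while its handle is still held (horizontal distance between pail and pan below 0.022 m and z of pail in the frame of pan between -0.006 and 0.006 m and angle between pail's own z axis and vertical below 0.1 rad and contact force between the fingers and pail_handle above 0.5 N and contact force between pail and station above 0.3 N).
At the end, for the whole second after the job is handed in: The pail stands upright (within 0.06 rad) and still on the scale's pan, its middle within 22 mm of the pan's middle, let go of, with the smallest clamp inside it; the other two clamps, the wrench, the jar and the carton are within 40 mm of where they were (horizontal distance between pail and pan below 0.022 m and z of pail in the frame of pan between -0.006 and 0.006 m and angle between pail's own z axis and vertical below 0.06 rad and z of clamp_center in the frame of pail between 0 and 0.095 m and horizontal distance between clamp_center and pail below 0.08 m and linear speed of pail below 0.02 m/s and contact force between pail and station above 1 N); the robot touches nothing.
It fails at once if one of the other clamps, the wrench, the jar or the carton moved by more than 40 mm (distance of any of clamp_large, clamp_tall, wrench, jar, carton from where it was at the start of the episode above 0.04 m).
It fails at once if the pail leans more than 0.6 rad (angle between pail's own z axis and vertical above 0.6 rad).
It also fails if it takes over 58 s, if anything falls off the work surface, if the arm or the gripper's body presses on something with over 40 N, if the wrist force passes 120 N, or if a joint passes its speed limit or range.

## Working session

There is one attempt and no reset: what is moved stays moved. The work goes in short steps, Python scripts to look and compute and a shell command to move; the robot and the scene stay as the last step left them, time stands still between calls to the robot, and variables do not carry over. Pictures are saved under pics/ and viewed, about 8 in all and at most 12, crops included, and the job is handed in when it is done.

```bash
mkdir -p pics
cat > h.py <<'E'
import numpy as np, cv2
from scipy.spatial.transform import Rotation as R
from workcell import monitor, read_camera, r
def att(c):
    a=np.array(c['attitude'],float)
    return a if a.shape==(3,3) else R.from_rotvec(a).as_matrix()
def ray(c,u,v):
    K=np.array([[c['fx'],0,c['cx']],[0,c['fy'],c['cy']],[0,0,1.]])
    p=cv2.undistortPoints(np.array([[[u,v]]],float),K,np.array([c['k1'],0,0,0.]))[0,0]
    return np.array(c['eye'],float),att(c)@np.array([p[0],p[1],1])
def onz(c,u,v,z):
    e,d=ray(c,u,v); return e+d*(z-e[2])/d[2]
def proj(c,P):
    q=att(c).T@(np.array(P,float)-np.array(c['eye'],float)); x,y=q[0]/q[2],q[1]/q[2]
    s=1+c['k1']*(x*x+y*y); return c['fx']*x*s+c['cx'],c['fy']*y*s+c['cy']
E
python3 - <<'E'
from h import *
print(monitor.observe())
for n in('top','side'):
    c=read_camera(n); cv2.imwrite(f'pics/{n}0.png',c['pixels'][:,:,::-1]); print(n,{k:c[k] for k in c if k!='pixels'})
E
```

```text
{'t': 0.0, 'joint_pos': array([-1.18739168e+00,  3.53637639e-01,  1.63413443e+00, -1.69979449e-05,
        1.15518404e+00, -2.38284226e-03]), 'qvel': array([-1.79322026e-03,  6.80492294e-04, -7.18587059e-04,  1.00419528e-03,
       -4.61071927e-04, -2.56329307e-06]), 'effort': array([-1.71861075e-06, -6.05262065e+01, -3.42072129e+01,  6.75211140e-05,
        9.49224952e-03,  4.32448121e-05]), 'tool_pos': array([ 235.00963156, -578.62586542,  230.56811132]), 'ee_rot': array([-3.08201430e+00, -6.01997097e-01,  4.29351102e-04]), 'contact_force': array([-0.25698539, -0.35310729, -0.5079072 ]), 'moment': array([ 0.00255622, -0.03081442,  0.0134358 ]), 'gripper_width': 85.32476635084785}
top {'fx': 457.7589487074254, 'fy': 457.7589487074254, 'cx': 314.949331974627, 'cy': 238.55595770553836, 'k1': 0.002940939297020044, 'eye': array([ 292.49937253,  -84.04060013, 1179.33396953]), 'attitude': array([-2.10623537,  2.13102377, -0.13346925])}
side {'fx': 494.0881006596339, 'fy': 494.0881006596339, 'cx': 318.15383683008656, 'cy': 235.36245722180726, 'k1': -0.05924850352537984, 'eye': array([ 236.03856713,  802.95143324, 1197.21153021]), 'attitude': array([-0.39783755,  2.79398989, -1.13347282])}
```

View pics/top0.png

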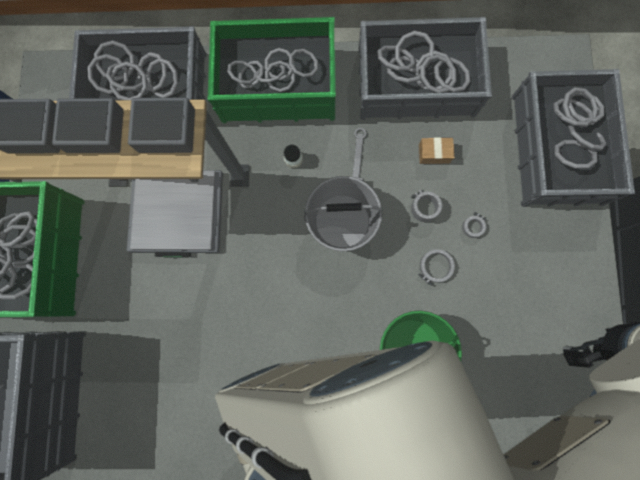

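View pics/side0.png

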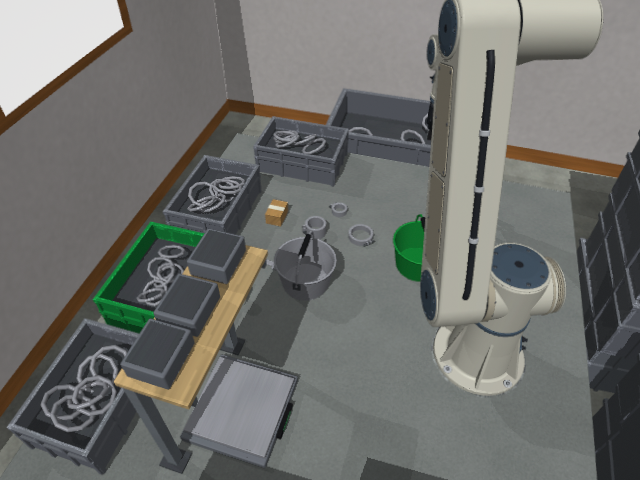

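The top view shows the smallest clamp at (475,225), the tall one at (427,206) and the large one at (438,266). The steel pail is at (343,213), with its grip from (327,207) to (369,207), and the scale's pan is around (172,215). In the side view the small clamp is at (340,209), the pail at (305,265) and the pan at (243,408).

Run:
```python
from h import *
c=read_camera('top'); s=read_camera('side')
f=lambda *a:np.round(onz(*a),1)
print('clamp',f(c,475,225,20),f(s,340,209,20),'tall',f(c,427,206,44),'large',f(c,438,266,20))
print('grip top',f(c,327,207,165),f(c,369,207,165),'rim',f(c,306,213,105),f(c,381,213,105))
print('grip pts side',f(s,303,245,165))
print('pan corners',[f(c,u,v,35) for u,v in((137,178),(220,178),(131,250),(213,250))])
print('wrench',f(c,360,130,10),'carton',f(c,437,150,45),'jar',f(c,292,150,60))
a=c['pixels'][110:310,110:510]; 
A=cv2.resize(c['pixels'][170:290,290:500],None,fx=3.8,fy=3.8,interpolation=cv2.INTER_CUBIC)
B=cv2.resize(c['pixels'][90:270,100:260],None,fx=3,fy=3,interpolation=cv2.INTER_CUBIC)
cv2.imwrite('pics/A.png',A[:,:,::-1]);
S=s['pixels']
B2=cv2.resize(S[190:320,250:400],None,fx=4,fy=4,interpolation=cv2.INTER_CUBIC)
cv2.imwrite('pics/B.png',B2[:,:,::-1])
P=cv2.resize(c['pixels'][160:270,115:255],None,fx=3,fy=3,interpolation=cv2.INTER_CUBIC)
Q=cv2.resize(S[340:480,150:330],None,fx=2.2,fy=2.2,interpolation=cv2.INTER_CUBIC)
m=np.zeros((max(P.shape[0],Q.shape[0]),P.shape[1]+Q.shape[1],3),np.uint8);m[:P.shape[0],:P.shape[1]]=P;m[:Q.shape[0],P.shape[1]:]=Q
print(m.shape);cv2.imwrite('pics/C.png',m[:,:790,::-1])
```

```text
clamp [ 513.1 -448.8   20. ] [ 508.6 -440.9   20. ] tall [ 559.2 -325.1   44. ] large [ 409.6 -350.2   20. ]
grip top [532.4 -74.3 165. ] [ 530.7 -169.2  165. ] rim [532.7 -23.  105. ] [ 529.6 -202.4  105. ]
grip pts side [ 539.1 -111.3  165. ]
pan corners [array([650.2, 425.8,  35. ]), array([645.8, 205.5,  35. ]), array([459. , 430.8,  35. ]), array([456. , 218.7,  35. ])]
wrench [ 779.4 -164.    10. ] carton [ 705.8 -357.3   45. ] jar [708.8  14.6  60. ]
(330, 816, 3)
```

View pics/A.png

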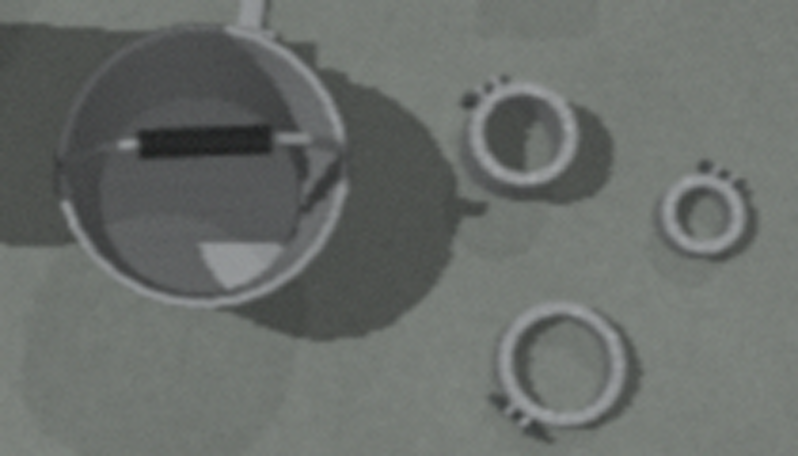

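View pics/C.png

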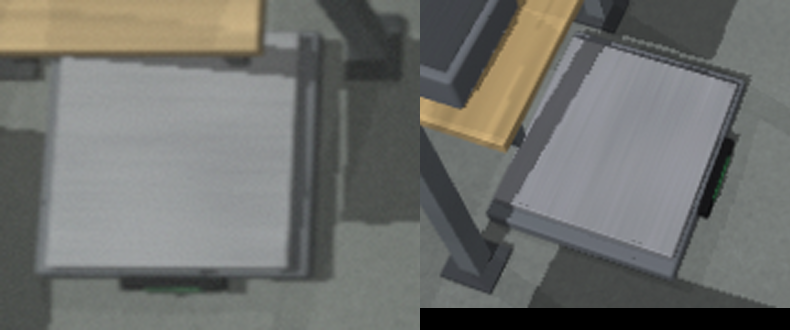

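Crop A puts the small ring's centre at (704,215), with its bolt at (722,175), so the bolt points up and slightly right. The pail's rim spans x 58..347 and y 25..307, and the grip runs from (138,145) to (271,138). Crop C shows the pan's corners; the scale is almost aligned with the world axes, and its display (front) side faces the robot.

```bash
cat >> h.py <<'E'
def plan(p,xa,lean=0):
    """target TCP p; tool x azimuth xa deg; lean deg: tool axis pointing forward (radially, along tool y) """
    a=np.radians(xa);x=np.array([np.cos(a),np.sin(a),0]);f=np.array([x[1],-x[0],0]);l=np.radians(lean)
    z=f*np.sin(l)-np.array([0,0,1])*np.cos(l); Rt=np.stack([x,np.cross(z,x),z],1)
    o=monitor.observe();R0=R.from_rotvec(o['ee_rot']).as_matrix();
    print('t',o['t'],'pos',o['tool_pos'].round(1),'turn',np.degrees(R.from_matrix(R0.T@Rt).as_rotvec()).round(1),'shift cm',(R0.T@(np.array(p)-o['tool_pos'])/10).round(2),'w',o['gripper_width'].round(1),'F',o['contact_force'].round(1))
E
python3 - <<'E'
from h import *
c=read_camera('top'); s=read_camera('side')
f=lambda *a:np.round(onz(*a),1)
A=lambda x,y:((x+.5)/3.8-.5+290,(y+.5)/3.8-.5+170)
Ct=lambda x,y:((x+.5)/3-.5+115,(y+.5)/3-.5+160)
Cs=lambda x,y:((x-419.5)/2.2-.5+150,(y+.5)/2.2-.5+340)
cl=f(c,*A(704,215),20);b=f(c,*A(722,175),12); print('clamp',cl,f(s,340,209,20),'bolt az',np.degrees(np.arctan2(*(b-cl)[1::-1])))
print('rim c',f(c,*A(202.5,166),105)); g1=f(c,*A(138,145),165);g2=f(c,*A(271,138),165);print('grip',(g1+g2)/2,g1,g2)
print('pan top',[f(c,*Ct(*q),35) for q in((47,270),(293,268),(297,72))])
print('pan side',[f(s,*Cs(*q),35) for q in((738,85),(676,258),(512,207),(578,37))])
print('shelf edge top',f(c,*Ct(0,52),415),f(c,*Ct(262,50),415))
p=np.array([cl[0],cl[1],150]);plan(p,-24);
E
```

```text
clamp [ 509.9 -448.3   20. ] [ 508.6 -440.9   20. ] bolt az -29.42359991941603
rim c [ 530.4 -111.6  105. ]
grip [ 532.05 -111.45  165.  ] [530.6 -71.8 165. ] [ 533.5 -151.1  165. ]
pan top [array([459.9, 432.6,  35. ]), array([458.6, 220.4,  35. ]), array([630.8, 221.8,  35. ])]
pan side [array([459.5, 227.2,  35. ]), array([460.5, 435.3,  35. ]), array([649.2, 435. ,  35. ]), array([664.4, 221.6,  35. ])]
shelf edge top [534.  296.6 415. ] [532.1 141.2 415. ]Traceback (most recent call last):
  File "<stdin>", line 12, in <module>
  File "h.py", line 21, in plan
    print('t',o['t'],'pos',o['tool_pos'].round(1),'turn',np.degrees(R.from_matrix(R0.T@Rt).as_rotvec()).round(1),'shift cm',(R0.T@(np.array(p)-o['tool_pos'])/10).round(2),'w',o['gripper_width'].round(1),'F',o['contact_force'].round(1))
                                                                                                                                                                               ^^^^^^^^^^^^^^^^^^^^^^^^
AttributeError: 'float' object has no attribute 'round'
```

View pics/B.png

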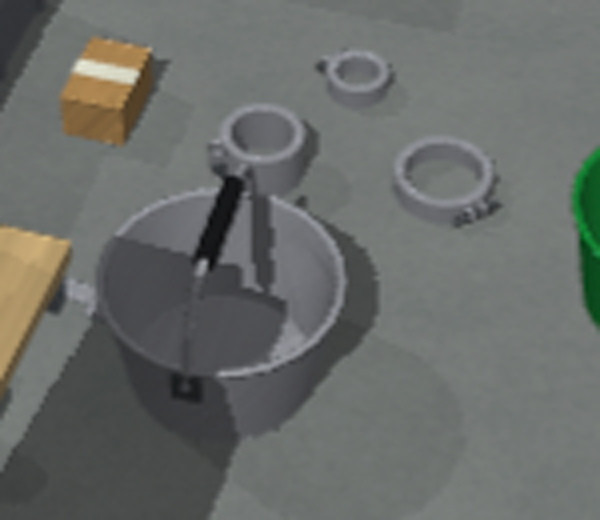

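Crop B from the side agrees: the small clamp's top ring is at about (358,73), and the grip's middle at (222,222).

```bash
sed -i "s/o\['gripper_width'\].round(1)/round(float(o['gripper_width']),1)/" h.py
python3 -c "
from h import *
plan([510,-446,120],-27)"
```

```text
t 0.3 pos [ 235.1 -578.9  231. ] turn [-0.   0.  49.1] shift cm [30.47 -1.96 11.1 ] w 85.6 F [0.3 0.4 0.4]
```

```bash
python3 -m handwheel '[[[0,0,49],[30.5,-2,0],1],[[0,0,49],[30.5,-2,0],1],[[0,0,49],[30.5,-2,0],1],[[0,0,49],[30.5,-2,0],1],[[0,0,49],[30.5,-2,0],1],[[0,0,49],[30.5,-2,0],1],[[0,0,49],[30.5,-2,0],1],[[0,0,49],[30.5,-2,0],1],[[0,0,49],[30.5,-2,0],1],[[0,0,49],[30.5,-2,11],1],[[0,0,49],[30.5,-2,11],1],[[0,0,49],[30.5,-2,11],1],[[0,0,49],[30.5,-2,11],1],[[0,0,49],[30.5,-2,11],1]]' 40
python3 -c "
from h import *
plan([510,-446,3],-27)
c=read_camera('top');s=read_camera('side')
P=cv2.resize(c['pixels'][150:290,390:540],None,fx=2.6,fy=2.6);Q=cv2.resize(s['pixels'][150:290,280:430],None,fx=2.6,fy=2.6)
cv2.imwrite('pics/D.png',np.hstack([P,Q])[:,:,::-1])"
```

```text
t: 1.47
tool_pos: [509.0, -445.5, 120.2]
ee_rot: [-3.054, 0.73, 0.005]
contact_force: [0.0, -0.7, 0.1]
gripper_width: 85.5
t 1.4667 pos [ 509.  -445.5  120.2] turn [-0.   0.2  0.1] shift cm [1.500e-01 1.000e-02 1.172e+01] w 85.5 F [ 0.  -0.7  0.1]
```

View pics/D.png

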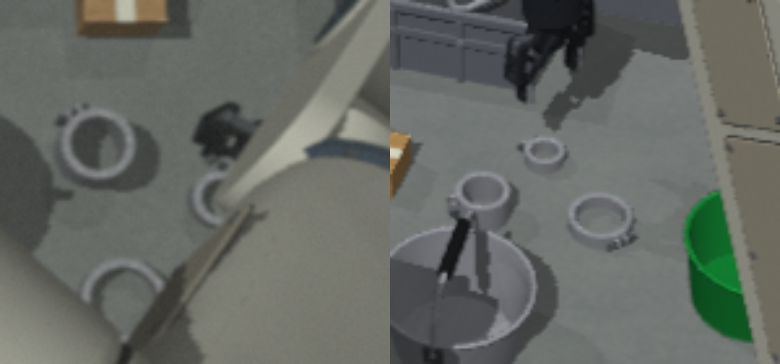

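The view is partly blocked by the arm. In the side half the fingertips at (523,95) and (578,65) straddle the clamp at (546,152).

```bash
python3 -c "
from h import *
s=read_camera('side')
for P in ([509,-445.5,133],[509,-445.5,120],[510,-446,20],[510,-446,0]):
  u,v=proj(s,P);print(P,((u-280+.5)*2.6+390,(v-150+.5)*2.6))"
python3 -m handwheel '[[[0,0,0],[0,0,4],1],[[0,0,0],[0,0,8],1],[[0,0,0],[0,0,11.6],1],[[0,0,0],[0,0,11.6],1],[[0,0,0],[0,0,11.6],1]]' 40
```

```text
[509, -445.5, 133] (np.float64(551.1308725919248), np.float64(87.83438427801742))
[509, -445.5, 120] (np.float64(550.741943538489), np.float64(95.57770989723731))
[510, -446, 20] (np.float64(547.2543577392838), np.float64(152.01518593225575))
[510, -446, 0] (np.float64(546.7138572186059), np.float64(162.82605471893527))
t: 2.03
tool_pos: [510.0, -445.8, 5.7]
ee_rot: [-3.055, 0.731, 0.002]
contact_force: [0.2, 0.5, 0.8]
gripper_width: 85.5
```

```bash
python3 -m handwheel '[[[0,0,0],[0,0,0.3],1],[[0,0,0],[0,0,0.3],-1],[[0,0,0],[0,0,0.3],-1],[[0,0,0],[0,0,0.3],-1],[[0,0,0],[0,0,0.3],-1],[[0,0,0],[0,0,0.3],-1],[[0,0,0],[0,0,0.3],-1],[[0,0,0],[0,0,0.3],-1],[[0,0,0],[0,0,0.3],-1],[[0,0,0],[0,0,0.3],-1],[[0,0,0],[0,0,0.3],-1],[[0,0,0],[0,0,0.3],-1]]' 40
python3 -m handwheel '[[[0,0,0],[0,0,-4],-1],[[0,0,0],[0,0,-8],-1],[[0,0,0],[0,0,-12],-1],[[0,0,0],[0,0,-16],-1],[[0,0,0],[0,0,-20],-1],[[0,0,0],[0,0,-25],-1],[[0,0,0],[0,0,-25],-1],[[0,0,0],[0,0,-25],-1]]'
python3 -c "
from h import *
plan([480,-111,253],2)"
```

```text
t: 3.03
tool_pos: [511.3, -446.8, 4.9]
ee_rot: [3.054, -0.73, 0.004]
contact_force: [-1.5, 1.8, 10.8]
gripper_width: 52.8
t: 3.7
tool_pos: [511.8, -447.1, 257.7]
ee_rot: [3.052, -0.73, 0.012]
contact_force: [0.4, -0.4, -1.9]
gripper_width: 52.4
t 3.7 pos [ 511.8 -447.1  257.7] turn [  0.2  -0.4 -28.9] shift cm [-18.04 -28.54   0.26] w 52.4 F [ 0.4 -0.4 -1.9]
```

```bash
python3 -m handwheel '[[[0,0,-29],[-17.7,-28.7,0],-1],[[0,0,-29],[-17.7,-28.7,0],-1],[[0,0,-29],[-17.7,-28.7,0],-1],[[0,0,-29],[-17.7,-28.7,0],-1],[[0,0,-29],[-17.7,-28.7,0],-1],[[0,0,-29],[-17.7,-28.7,0],-1],[[0,0,-29],[-17.7,-28.7,0],-1],[[0,0,-29],[-17.7,-28.7,0],-1],[[0,0,-29],[-17.7,-28.7,0],-1],[[0,0,-29],[-17.7,-28.7,0],-1],[[0,0,-29],[-17.7,-28.7,0],-1],[[0,0,-29],[-17.7,-28.7,0],-1]]'
python3 -c "
from h import *
plan([484,-111,105],2)
s=read_camera('side');cv2.imwrite('pics/E.png',s['pixels'][120:320,220:460,::-1])
c=read_camera('top');cv2.imwrite('pics/E.png',np.hstack([s['pixels'][100:320,220:480],c['pixels'][120:340,280:540]])[:,:,::-1])"
```

```text
t: 4.7
tool_pos: [482.0, -110.6, 251.6]
ee_rot: [3.141, 0.057, -0.001]
contact_force: [0.1, -0.7, -0.9]
gripper_width: 52.2
t 4.7 pos [ 482.  -110.6  251.6] turn [0.  0.1 0.1] shift cm [ 0.21  0.04 14.66] w 52.2 F [ 0.1 -0.7 -0.9]
```

View pics/E.png

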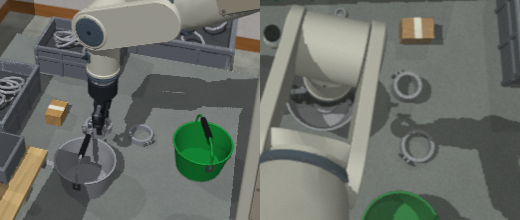

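The clamp is held at crop (97,128), above and in front of the pail, and the others haven't moved. I'll lower it beside the bar and release it.

```bash
python3 -m handwheel '[[[0,0,0],[0.2,0,4],-1],[[0,0,0],[0.2,0,8],-1],[[0,0,0],[0.2,0,11],-1],[[0,0,0],[0.2,0,14.5],-1],[[0,0,0],[0.2,0,14.5],-1],[[0,0,0],[0.2,0,14.5],-1],[[0,0,0],[0.2,0,14.5],0.7],[[0,0,0],[0.2,0,14.5],0.7],[[0,0,0],[0.2,0,14.5],0.7],[[0,0,0],[0.2,0,14.5],0.7],[[0,0,0],[0.2,0,14.5],0.7]]'
python3 -m handwheel '[[[0,0,0],[0,0,-4],0.7],[[0,0,0],[0,0,-8],0.7],[[0,0,0],[0,0,-12],0.7],[[0,0,0],[0,0,-16],0.7],[[0,0,0],[0,0,-18],0.7],[[0,0,0],[0,0,-18],0.7]]'
python3 -c "
from h import *
d=np.array([np.sin(np.pi/4),0,-np.cos(np.pi/4)])
g=np.array([532,-111.5,165])
plan(g+d*(19-110),92,45)
s=read_camera('side');cv2.imwrite('pics/F.png',cv2.resize(s['pixels'][180:320,220:420],None,fx=3,fy=3)[:,:,::-1])"
```

```text
t: 5.72
tool_pos: [484.9, -109.8, 108.5]
ee_rot: [3.141, 0.058, 0.003]
contact_force: [0.1, -0.6, -0.3]
gripper_width: 72.5
t: 6.22
tool_pos: [486.8, -110.2, 293.1]
ee_rot: [3.139, 0.058, 0.014]
contact_force: [1.3, 0.4, 0.6]
gripper_width: 72.5
t 6.2167 pos [ 486.8 -110.2  293.1] turn [-34.7  34.8 -84.9] shift cm [-1.97  0.05  6.36] w 72.5 F [1.3 0.4 0.6]
```

View pics/F.png

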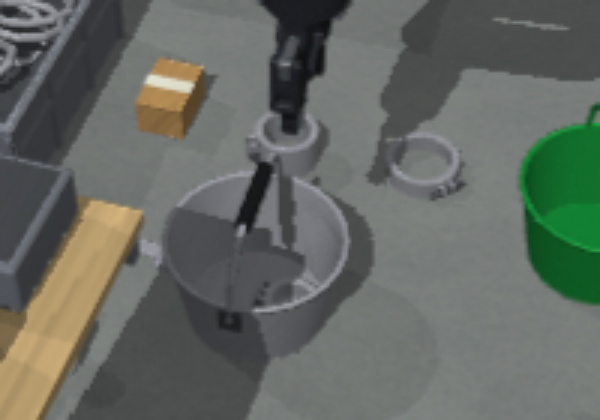

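The clamp lies in the pail, with the ring and bolt visible at (285,292), and nothing else has moved. Next I turn above the pail and lean about 40°.

```bash
python3 -c "
from h import *
print(monitor.observe()['joint_pos'].round(2))
t=np.radians(40);d=np.array([np.sin(t),0,-np.cos(t)])
plan(np.array([532,-111.5,165])+d*-91,92,40)"
python3 -m handwheel '[[[0,0,-90],[-1.5,0,0],0.3],[[0,0,-90],[-1.5,0,0],0.3],[[0,0,-90],[-1.5,0,0],0.3],[[0,0,-90],[-1.5,0,0],0.3],[[0,0,-90],[-1.5,0,0],0.3],[[0,0,-90],[-1.5,0,0],0.3],[[0,0,-90],[-1.5,0,0],0.3],[[0,0,-90],[-1.5,0,0],0.3],[[0,0,-90],[-1.5,0,0],0.3],[[0,0,-90],[-1.5,0,0],0.3],[[0,0,-90],[-1.5,0,0],0.3],[[0,0,-90],[-1.5,0,0],0.3],[[0,0,-90],[-1.5,0,0],0.3],[[0,0,-90],[-1.5,0,0],0.3],[[0,0,-90],[-1.5,0,0],0.3]]'
python3 -c "
from h import *
print(monitor.observe()['joint_pos'].round(2))
t=np.radians(40);d=np.array([np.sin(t),0,-np.cos(t)])
plan(np.array([532,-111.5,165])+d*-91,92,40)"
```

```text
[-0.23  0.09  1.83 -0.    1.21  1.31]
t 6.2667 pos [ 485.6 -109.9  290.3] turn [-31.   31.1 -85.9] shift cm [-1.25  0.1   5.55] w 72.7 F [0.1 0.3 0.2]
t: 7.52
tool_pos: [468.6, -110.0, 286.2]
ee_rot: [-2.182, -2.258, 0.001]
contact_force: [-0.2, 0.1, -0.1]
gripper_width: 55.7
[-0.23  0.07  1.86  0.    1.21 -0.27]
t 7.5167 pos [ 468.6 -110.   286.2] turn [-40.1  -0.   -0. ] shift cm [-0.16  0.49  5.15] w 55.7 F [-0.2  0.1 -0.1]
```

```bash
python3 -m handwheel '[[[-7,0,0],[0,0,0],0.3],[[-14,0,0],[0,0,0],0.3],[[-21,0,0],[0,0,0],0.3],[[-28,0,0],[0,0,0],0.3],[[-35,0,0],[-0.1,0.3,2],0.3],[[-40,0,0],[-0.1,0.5,4],0.3],[[-40,0,0],[-0.1,0.5,5.1],0.3],[[-40,0,0],[-0.1,0.5,5.1],0.3],[[-40,0,0],[-0.1,0.5,5.1],0.3]]'
python3 -c "
from h import *
print(monitor.observe()['joint_pos'].round(2))
t=np.radians(40);d=np.array([np.sin(t),0,-np.cos(t)])
plan(np.array([532,-111.5,165])+d*19,92,40)
c=read_camera('top');s=read_camera('side')
P=c['pixels'][150:290,260:400];Q=s['pixels'][190:330,230:370]
cv2.imwrite('pics/G.png',cv2.resize(np.hstack([P,Q]),None,fx=2.8,fy=2.8)[:,:,::-1])"
```

```text
t: 8.27
tool_pos: [471.4, -110.5, 232.8]
ee_rot: [1.795, 1.853, 0.674]
contact_force: [-0.9, 0.2, 0.0]
gripper_width: 55.6
[-0.44 -0.11  2.38  0.92  0.38 -1.26]
t 8.2667 pos [ 471.4 -110.5  232.8] turn [-0.2 -0.1 -0.2] shift cm [-0.37  0.32 10.98] w 55.6 F [-0.9  0.2  0. ]
```

View pics/G.png

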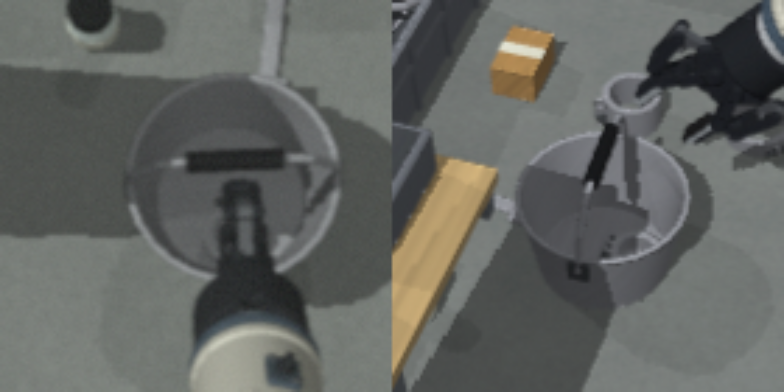

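Top: the fingers at (240,205) aim at the middle of the bar (235,160). Side: the jaws straddle the bar's line. I'll advance and grip.

```bash
python3 -m handwheel '[[[0,0,0],[-0.3,0.3,3],0.3],[[0,0,0],[-0.3,0.3,6],0.3],[[0,0,0],[-0.3,0.3,9],0.3],[[0,0,0],[-0.3,0.3,11],0.3],[[0,0,0],[-0.3,0.3,11],0.3],[[0,0,0],[-0.3,0.3,11],0.3]]'
python3 -m handwheel '[[[0,0,0],[0,0,0],-1],[[0,0,0],[0,0,0],-1],[[0,0,0],[0,0,0],-1],[[0,0,0],[0,0,0],-1],[[0,0,0],[0,0,0],-1],[[0,0,0],[0,0,0],-1],[[0,0,0],[0,0,0],-1],[[0,0,0],[0,0,0],-1],[[0,0,0],[0,0,0],-1]]' 60
python3 -c "
from h import *
print(monitor.observe()['joint_pos'].round(2))
o=monitor.observe();p=o['tool_pos'];
plan(p+[0,0,30],92,40)"
```

```text
t: 8.87
tool_pos: [549.4, -110.7, 153.4]
ee_rot: [1.788, 1.855, 0.677]
contact_force: [-0.8, 0.8, 0.3]
gripper_width: 55.5
t: 9.62
tool_pos: [547.5, -111.6, 155.0]
ee_rot: [1.786, 1.853, 0.676]
contact_force: [-7.0, -0.7, 7.9]
gripper_width: 16.2
[-0.35  0.19  2.33  1.71  0.25 -2.02]
t 9.6167 pos [ 547.5 -111.6  155. ] turn [ 0.1 -0.   0.1] shift cm [-0.    1.93 -2.29] w 16.2 F [-7.  -0.7  7.9]
```

```bash
python3 -m handwheel '[[[0,0,0],[0,0.9,-1],-1],[[0,0,0],[0,1.9,-2.3],-1],[[0,0,0],[0,3.2,-3.8],-1],[[0,0,0],[0,4.5,-5.3],-1],[[0,0,0],[0,4.5,-5.3],-1],[[0,0,0],[0,4.5,-5.3],-1],[[0,0,0],[0,4.5,-5.3],-1]]'
python3 -c "
from h import *
o=monitor.observe();print(o['joint_pos'].round(2),o['moment'].round(2));z=o['tool_pos'][2]
# circular arc waypoints, TCP
for az,x,y in ((111,540,60),(120,510,190),(130,475,310)): plan([x,y,z],az,40)
s=read_camera('side');c=read_camera('top')
cv2.imwrite('pics/H.png',cv2.resize(np.hstack([c['pixels'][150:290,260:400],s['pixels'][190:330,230:370]]),None,fx=2.8,fy=2.8)[:,:,::-1])"
```

```text
t: 10.2
tool_pos: [547.1, -111.0, 223.2]
ee_rot: [1.787, 1.855, 0.675]
contact_force: [-0.3, 0.4, -6.9]
gripper_width: 15.8
[-0.35  0.04  2.27  0.97  0.3  -1.26] [-0.01  0.93  0.04]
t 10.2 pos [ 547.1 -111.   223.2] turn [ -0.   12.1 -14.5] shift cm [17.11 -0.06 -0.04] w 15.8 F [-0.3  0.4 -6.9]
t 10.2 pos [ 547.1 -111.   223.2] turn [ -0.   17.9 -21.4] shift cm [30.21 -1.98 -1.65] w 15.8 F [-0.3  0.4 -6.9]
t 10.2 pos [ 547.1 -111.   223.2] turn [ -0.   24.3 -29. ] shift cm [42.34 -4.32 -3.61] w 15.8 F [-0.3  0.4 -6.9]
```

View pics/H.png

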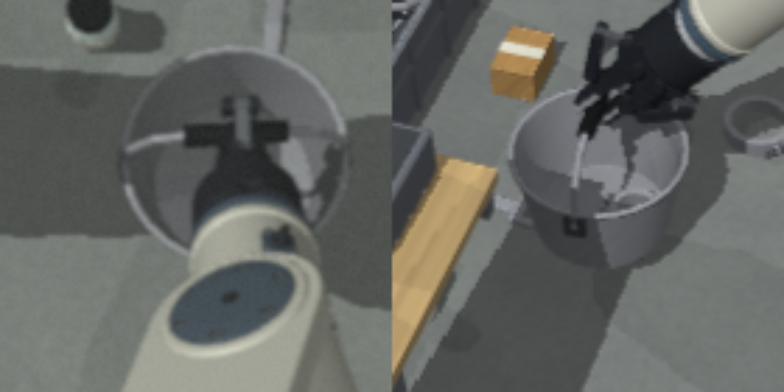

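The pail hangs upright from the grip, with the clamp visible inside at (640,205). I'll carry it on an arc to the front of the scale.

```bash
python3 -m handwheel '[[[0,1,-1],[1,0,0],-1],[[0,2,-2.3],[3,0,0],-1],[[0,3.5,-4.2],[5.5,0,0],-1],[[0,5.5,-6.6],[8,0,0],-1],[[0,7.5,-9],[11,0,0],-1],[[0,9.8,-11.7],[14,0,0],-1],[[0,12,-14.5],[17,-0.1,0],-1],[[0,13.4,-16],[20,-0.5,-0.4],-1],[[0,14.8,-17.8],[23,-0.9,-0.8],-1],[[0,16.2,-19.5],[26,-1.4,-1.1],-1],[[0,17.9,-21.4],[29,-1.9,-1.6],-1],[[0,19.3,-23],[32,-2.4,-2],-1],[[0,20.7,-24.8],[35,-3,-2.5],-1],[[0,22.3,-26.5],[38,-3.6,-3],-1],[[0,23.5,-28.2],[40.5,-4,-3.4],-1],[[0,24.3,-29],[42,-4.3,-3.6],-1],[[0,24.3,-29],[42.3,-4.3,-3.6],-1],[[0,24.3,-29],[42.3,-4.3,-3.6],-1],[[0,24.3,-29],[42.3,-4.3,-3.6],-1],[[0,24.3,-29],[42.3,-4.3,-3.6],-1]]'
python3 -c "
from h import *
o=monitor.observe();print(o['joint_pos'].round(2))
plan([475,310,223],130,40)
s=read_camera('side');c=read_camera('top')
cv2.imwrite('pics/I.png',cv2.resize(np.hstack([c['pixels'][120:320,90:270],s['pixels'][270:470,170:350]]),None,fx=2.2,fy=2.2)[:,:,::-1])"
```

```text
t: 11.97
tool_pos: [475.9, 308.6, 222.8]
ee_rot: [1.147, 2.454, 0.891]
contact_force: [0.1, 0.1, -6.2]
gripper_width: 16.0
[ 0.5   0.04  2.27  0.73  0.19 -0.87]
t 11.9667 pos [475.9 308.6 222.8] turn [-0.1  0.1 -0.1] shift cm [ 0.17  0.02 -0.  ] w 16.0 F [ 0.1  0.1 -6.2]
```

View pics/I.png

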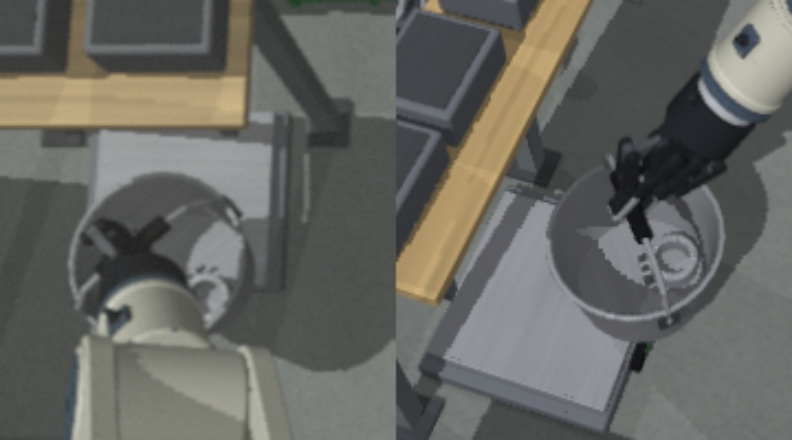

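The pail hangs in front of the pan, with its rim at about (160,265) in the top half and (635,243) in the side half. The clamp is inside, near (675,258), and the posts and shelf are clear.

```bash
python3 -c "
from h import *
s=read_camera('side');c=read_camera('top')
print(onz(s,278.1,380,173).round(1),onz(c,162.5,240,173).round(1))
# edge checks: project predicted rim for centre guesses
for C in ([464,298.6],):
  for cam,off,k in((c,(90,120,0),2.2),(s,(170,270,396),2.2)):
    q=np.array([proj(cam,[C[0]+90*np.cos(a),C[1]+90*np.sin(a),173]) for a in np.linspace(0,6.28,60)])
    print('rim crop box x',(q[:,0].min()-off[0])*k+off[2],(q[:,0].max()-off[0])*k+off[2],'y',(q[:,1].min()-off[1])*k,(q[:,1].max()-off[1])*k)
"
```

```text
[466.8 309.7 173. ] [460.7 297.8 173. ]
rim crop box x 72.46359850224502 245.6947856566181 y 175.5568739491688 348.5083163329274
rim crop box x 552.462416892779 727.0786709047126 y 158.07984872633438 316.68982106276513
```

```bash
python3 -c "
from h import *
plan([475.9,308.6,203],130,40)
plan([525,322,203],130,40)
plan([574,335.6,203],130,40)"
```

```text
t 12.1667 pos [476.4 308.6 223.4] turn [-0.   0.1 -0.1] shift cm [ 0.03 -1.34  1.54] w 15.5 F [ 1.   0.1 -6.3]
t 12.1667 pos [476.4 308.6 223.4] turn [-0.   0.1 -0.1] shift cm [-2.09  2.21  4.51] w 15.5 F [ 1.   0.1 -6.3]
t 12.1667 pos [476.4 308.6 223.4] turn [-0.   0.1 -0.1] shift cm [-4.19  5.75  7.49] w 15.5 F [ 1.   0.1 -6.3]
```

```bash
python3 -m handwheel '[[[0,0,0],[0,-0.6,0.7],-1],[[0,0,0],[0,-1.3,1.5],-1],[[0,0,0],[0,-1.3,1.5],-1],[[0,0,0],[-0.7,0,2.5],-1],[[0,0,0],[-1.4,1.1,3.5],-1],[[0,0,0],[-2.1,2.2,4.5],-1],[[0,0,0],[-2.1,2.2,4.5],-1]]'
python3 -m handwheel '[[[0,0,0],[-0.7,1.2,1],-1],[[0,0,0],[-1.4,2.4,2],-1],[[0,0,0],[-2.1,3.5,3],-1],[[0,0,0],[-2.1,3.5,3],-1],[[0,0,0],[-2.1,3.5,3],-1],[[0,0,0],[-2.1,3.5,3],-1],[[0,0,0],[-2.1,3.5,3],-1]]'
python3 -c "
from h import *
o=monitor.observe();print(o['joint_pos'].round(2))
plan([574,335.6,190],130,40)
s=read_camera('side');c=read_camera('top')
m=np.hstack([c['pixels'][100:300,90:270],s['pixels'][290:480,130:310].copy() if 0 else s['pixels'][270:470,150:330]])
cv2.imwrite('pics/J.png',cv2.resize(m,None,fx=2.2,fy=2.2)[:,:,::-1])"
```

```text
t: 12.75
tool_pos: [528.4, 323.0, 204.7]
ee_rot: [1.146, 2.449, 0.894]
contact_force: [2.0, 0.7, -5.8]
gripper_width: 16.0
t: 13.33
tool_pos: [572.6, 335.7, 202.3]
ee_rot: [1.146, 2.454, 0.892]
contact_force: [-0.3, -0.4, -6.4]
gripper_width: 15.8
[ 0.45  0.23  2.1   0.89  0.21 -1.07]
t 13.3333 pos [572.6 335.7 202.3] turn [-0.1  0.  -0. ] shift cm [-0.09 -0.71  1.  ] w 15.8 F [-0.3 -0.4 -6.4]
```

View pics/J.png

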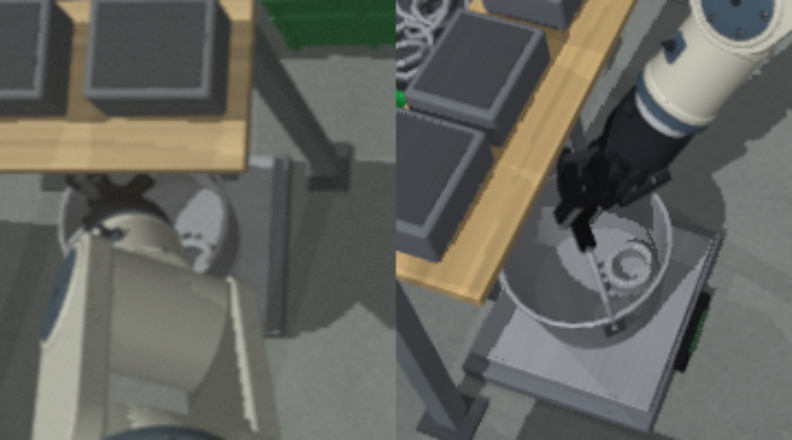

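The pail hangs over the pan with the clamp inside at (632,268). In the side half the rim's right edge is at x 672 and its bottom at y 327. In the top half the rim spans x 58..240. I'll compare these with a rim centred on the pan.

```bash
python3 -c "
from h import *
s=read_camera('side');c=read_camera('top')
for C in ([565,327],[575,327],[565,337]):
  for cam,off,k in((c,(90,100,0),2.2),(s,(150,270,396),2.2)):
    q=np.array([proj(cam,[C[0]+90*np.cos(a),C[1]+90*np.sin(a),153]) for a in np.linspace(0,6.28,60)])
    print(C,'x',((q[:,0].min()-off[0])*k+off[2]).round(),((q[:,0].max()-off[0])*k+off[2]).round(),'y',((q[:,1].min()-off[1])*k).round(),((q[:,1].max()-off[1])*k).round())
print([(np.array(proj(s,P))-[150,270])*2.2+[396,0] for P in ([460,222,35],[460,432,35])])
"
```

```text
[565, 327] x 60.0 228.0 y 133.0 298.0
[565, 327] x 498.0 671.0 y 167.0 324.0
[575, 327] x 61.0 228.0 y 125.0 289.0
[575, 327] x 489.0 662.0 y 164.0 321.0
[565, 337] x 51.0 218.0 y 134.0 298.0
[565, 337] x 494.0 668.0 y 174.0 333.0
[array([714.38270672, 234.45135008]), array([652.89547856, 408.52498415])]
```

The pail is centred within a few mm, so I lower it onto the pan.

```bash
python3 -m handwheel '[[[0,0,0],[0,-0.2,0.23],-1],[[0,0,0],[0,-0.4,0.46],-1],[[0,0,0],[0,-0.6,0.69],-1],[[0,0,0],[0,-0.72,0.86],-1],[[0,0,0],[0,-0.72,0.86],-1],[[0,0,0],[0,-0.72,0.86],-1]]'
python3 -m handwheel '[[[0,0,0],[0,-0.1,0.11],-1],[[0,0,0],[0,-0.1,0.11],-1],[[0,0,0],[0,-0.1,0.11],-1]]'
```

```text
t: 14.03
tool_pos: [573.5, 336.1, 191.3]
ee_rot: [1.146, 2.453, 0.892]
contact_force: [0.5, -0.4, -5.7]
gripper_width: 16.0
t: 14.28
tool_pos: [573.6, 336.1, 190.0]
ee_rot: [1.145, 2.453, 0.893]
contact_force: [0.4, 0.1, -6.0]
gripper_width: 15.9
```

```bash
for i in 1 2 3; do python3 -m handwheel '[[[0,0,0],[0,-0.1,0.11],-1],[[0,0,0],[0,-0.1,0.11],-1],[[0,0,0],[0,-0.1,0.11],-1]]' | grep -E 'tool_pos|force'; done
```

```text
tool_pos: [574.6, 336.3, 190.1]
contact_force: [-3.8, -3.4, 7.9]
tool_pos: [575.4, 336.5, 190.3]
contact_force: [-7.7, -6.3, 15.4]
tool_pos: [576.3, 336.9, 190.5]
contact_force: [-11.9, -8.4, 26.4]
```

```bash
python3 -m handwheel '[[[0,0,0],[0,0.2,-0.22],-1],[[0,0,0],[0,0.2,-0.22],-1],[[0,0,0],[0,0.2,-0.22],-1]]'
python3 -m handwheel '[[[0,0,0],[0,0,0],-0.4],[[0,0,0],[0,0,0],-0.1],[[0,0,0],[0,0,0],0.3],[[0,0,0],[0,0,0],0.3],[[0,0,0],[0,0,0],0.3],[[0,0,0],[0,0,0],0.3],[[0,0,0],[0,0,0],0.3],[[0,0,0],[0,0,0],0.3]]' 20
```

```text
t: 15.28
tool_pos: [574.3, 336.1, 189.6]
ee_rot: [1.145, 2.451, 0.894]
contact_force: [-3.7, -4.0, 8.2]
gripper_width: 16.0
t: 15.95
tool_pos: [573.5, 336.0, 188.4]
ee_rot: [1.145, 2.453, 0.892]
contact_force: [-0.3, 0.1, 0.9]
gripper_width: 55.5
```

```bash
python3 -m handwheel '[[[0,0,0],[0,0,-1.5],0.3],[[0,0,0],[0,0,-3.5],0.3],[[0,0,0],[0,0,-6],0.3],[[0,0,0],[0,0,-9],0.3],[[0,0,0],[0,0,-12],0.3],[[0,0,0],[0,0,-15],0.3],[[0,0,0],[0,-2,-18],0.3],[[0,0,0],[0,-6,-20],0.3],[[0,0,0],[0,-10,-20],0.3],[[0,0,0],[0,-10,-20],0.3],[[0,0,0],[0,-10,-20],0.3]]'
python3 -c "
from h import *
o=monitor.observe();print(o['joint_pos'].round(2))
s=read_camera('side');c=read_camera('top')
m=np.hstack([c['pixels'][100:300,90:270],s['pixels'][270:470,150:330]])
cv2.imwrite('pics/K.png',cv2.resize(m,None,fx=2.2,fy=2.2)[:,:,::-1])"
```

```text
t: 16.87
tool_pos: [414.1, 203.1, 275.8]
ee_rot: [1.149, 2.454, 0.891]
contact_force: [1.3, 0.2, 0.8]
gripper_width: 55.5
[ 0.24 -0.25  2.36  0.67  0.47 -0.97]
```

```bash
python3 -c "
from h import *
for n,b in(('side',None),('top',None)):
  c=read_camera(n);g=cv2.cvtColor(c['pixels'],cv2.COLOR_RGB2GRAY)
  def det(z,rad,x0,y0):
    W=[(x0,y0),(x0+300,y0),(x0+300,y0+300),(x0,y0+300)]
    src=np.float32([proj(c,[x,y,z]) for x,y in W]);H=cv2.getPerspectiveTransform(src,np.float32([[0,0],[600,0],[600,600],[0,600]]))
    q=cv2.GaussianBlur(cv2.warpPerspective(g,H,(600,600)),(0,0),2)
    h=cv2.HoughCircles(q,cv2.HOUGH_GRADIENT,1.5,20,param1=60,param2=20,minRadius=2*rad-8,maxRadius=2*rad+8)
    return None if h is None else [(round(float(x0+u/2),1),round(float(y0+v/2),1),round(float(r_/2),1)) for u,v,r_ in h[0][:3]]
  print(n,'rim',det(140,88,415,177))
  i0=cv2.imread(f'pics/{n}0.png');d=cv2.absdiff(i0,c['pixels'][:,:,::-1].copy()).max(2)
  for nm,P in dict(large=[409,-350,20],tall=[559,-325,44],carton=[706,-357,45],jar=[709,15,60],wrench=[779,-164,10]).items():
    u,v=map(int,proj(c,P));print(nm,d[v-12:v+12,u-12:u+12].mean().round(1),end='; ')
  print()
o=monitor.observe();print(o['t'],o['contact_force'].round(1))
"
```

```text
side rim [(565.4, 328.1, 91.6), (557.1, 336.4, 89.9), (550.4, 349.1, 90.8)]
large 17.6; tall 5.4; carton 4.9; jar 5.4; wrench 3.4; 
top rim [(562.4, 328.1, 85.0)]
large 4.8; tall 4.9; carton 5.8; jar 4.2; wrench 4.3; 
17.0667 [ 0.5 -0.5  0.3]
```

```bash
python3 -c "
from workcell import r
print(r.job_done())"
```

```text
the job is handed in; nothing more can be done
None
```

The smallest clamp is in the steel pail, and the pail stands on the scale's pan, let go of. I handed the job in at about 17 s of the 58 s allowed; no verdict is reported.

**What I did:** I gripped the clamp across its outside and dropped it into the pail on the bench. Then I took the handle with the tool leaning 40° and carried the pail round to the front of the scale. I set it on the pan and pressed lightly to feel the contact before opening the fingers and backing out.

**Last checks:**
- **Pail position:** the rim centre measured (565, 328) mm in the side view and (562, 328) mm in the top view. The pan's middle is estimated at (565, 327) mm, so it is within about 3 mm.
- **Robot:** the arm was clear, reading under 1 N of force.
- **Other objects:** the picture patches around the tall clamp, wrench, jar and carton are unchanged from the start in both views. The large clamp is unchanged from the top, but its side patch differs (17.6 against about 5 for the rest). I put that down to the arm or its shadow crossing the view and did not check it further.

**Not checked:**
- **Clamp after release:** I last saw it in the pail just before setting down. The picture limit was used up, so I did not look again after letting go.
- **Pail's final tilt:** I did not measure it separately. The rim fit came out at 85 mm radius from the top and 91.6 mm from the side, against a true 90 mm.

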